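# Raise the spark-guard window to its pointer

### The arm

A 6-joint arm with a two-finger parallel gripper is mounted at the origin on the work surface. World frame = base frame: x ahead of the robot, y to its left, z up, the work surface at z = 0. Lengths are in m, angles in rad, forces in N, time in s.
With the tool pointing down it reaches from about 0.325 to 1 m from the base axis. Payload 5.1 kg.
Tool frame: the origin (TCP) lies on the mounting face of the last link; the fingertips stand 173 mm ahead of it and the grasp point (between the pads) lies 155 mm ahead of it; z points along the fingers, y is the line along which they close (so a half turn about z gives the same grasp; the last joint's range is limited). The gripper opens to 85 mm and grips with 20 to 120 N. Pads are 22 mm wide; open, the fingers measure 114 mm over their backs; the gripper's body (76 mm by 85 mm) begins 54 mm behind the grasp point. The pads swing forward as they close: fully open they stand 13 mm farther back than shut.
Start: joints at [-1.25, 0.124, 1.65, -0, 1.367, -0.083], TCP at [0.255, -0.598, 0.405] pointing down, gripper open.
Joint ranges: [-2.61, 2.61], [-1.02, 2.33], [0.03, 2.71], [-1.35, 4.49], [0.32, 2.68], [-2.91, 2.91]. Speed limits (rad/s): [2.57, 2.57, 3.14, 3.14, 3.14, 3.14].

### API

Orientations are given as a rotation vector (axis times angle).
In Python, from cell import get_state, snapshot, job_done, cut_out, landmark_of gives the robot as it stands.
- The arm moves only by the tool drive_tool, never from a script. Its argument "motion" is one flat list of numbers, 5 for each row, row after row: the finger opening in m, from 0 to 0.0854, then the shift along the tool's x, y, z in m, then the turn about the tool's z in degrees. In form: [grip, x, y, z, twist, grip, x, y, z, twist, ...]. A call has 1 to 10 rows; each row is the pose to reach, as a shift and turn from the pose commanded when the call began, along the tool's axes at that moment; what a row does not reach only later rows make up. A row lasts 1/10 s, in which the tool goes at most 50 mm and 8.59 degrees, less where a joint would pass 70% of its speed; a pose out of reach is approached as far as the arm can. A call with a gripper value outside its range is refused whole. The fingers move at their own pace and stop on an object; "squeeze" is the grip in N (left out, the last holds). Time passes only in rows, so rows that repeat a pose let the fingers close. It gives the time, the measured TCP pose, the force, the opening and the grip force at its end, in the units of the state.
- get_state(): the state, without advancing time (a new reading comes with each control period).
- snapshot(name): name is "side" or "top"; returns a dict with "pixels" (420x560x3 uint8, blue, green, red), "range_z" (420x560 float32, m along the optical axis (not along the pixel's ray), 0 where there is no reading), "fx", "fy", "cx", "cy" (pixels), "R" (3x3) and "t" (3): a world point X has camera coordinates R X + t. Camera axes: x right, y down, z forward; pixel columns grow to the right and rows downward; lengths in m; the calibration is good to about 2 mm. A picture is of the moment at which its call begins.
- job_done(): hands the job in; it is judged then, once.
Trained networks look in a picture, given as the dict that the camera call returned (one of the last four; its "shot" number tells which), for a name from the list of things; names that differ only in an ending like _2 or _b are one class to them, and where a whole thing is asked for, a point or a joint stands for the part that bears it (a point fixed in the world has none). Each returns a list of dicts, best first, with "conf" (0 to 1); they miss things now and then, are a little off and sometimes report something else, mostly with a low value. They report only what shows in the picture. A call takes as long as a camera call.
- cut_out(picture, query): "region" (420x560 bool, what is visible of it).
- landmark_of(picture, query): "position" ([x, y, z] in m, in world coordinates, good to about 4 mm: a listed point, or the origin of a listed thing).
The state is a dict: "time": time; "qpos": joint angles; "qvel": joint speeds; "joint_efforts": joint torques, N m; "eef_pos": TCP position; "orientation": TCP orientation; "contact_force": force on the tool from outside, world axes, zero at the start; "torque": the same for the moment, N m; "finger_gap": finger opening in m; "gripper_force": force on a finger pad.
Only numpy, scipy, OpenCV 4.12 (cv2) and the standard library are available. Lean on these libraries where they do the work, as an engineer would, in place of code of your own. Each camera call takes 0.05 s, during which the arm holds its last target. There are 200 camera calls.

### The job

Push the counterweighted amber window of the leaning spark guard up its rails, pushing with the fingers from beneath the steel lip along its lower edge, until the lip is level with the flat steel pointer clamped beside the right-hand rail, then take the fingers away and leave the window standing there. Do not pinch or grip the lip, do not shift the pointer, and leave the pipe, the tin and the brush where they are.

Things in the scene. Friction and masses are not known exactly. Their poses are not given: they have to be found in the camera images.
- guard: fixed grey steel frame. Origin on the table midway between the feet of its two front rails; x points away from the robot, y left, z up. The rails (30 mm square, 530 mm long, centres 380 mm apart) start there and lean back towards +x by 0.611 rad (35 degrees) from upright. The amber window slides between them, its lower edge 120 mm up the rails at its lowest; a wok lies behind
- sash (a joint): travel of the window up along the rails, m: 0 at its lowest, 0.24 at its highest. A counterweight nearly balances it: it moves with about 2 to 5 N along the rails and stays where it is left
- lip_edge (a point): middle of the lip's front edge. The lip is a shelf at the window's lower edge, 300 mm wide (y), standing 50 mm out square to the window plane, 14 mm thick (7 mm either way of this point along the rails), with a black rubber cap on top. The point's z runs up along the rails (the way the window slides), -x out of the window plane (towards the robot and up), y along the lip. The space under the lip is free
- mark (a point): front end of the pointer: a flat steel tongue 50 mm wide (y), 6 mm thick, 52 mm out from the rail plane, beside the right-hand rail as the robot sees it (guard's -y side), clamped to it; 232 mm from the guard's middle. Axes as point lip_edge: the lip is level with it when lip_edge has z = 0 in this frame. The clamp is tight: it slips only above 35 N
- pipe: bystander: loose steel pipe offcut standing upright, 34 mm across, 110 mm high; origin at the centre of its underside
- tin: bystander: loose round grey tin, 60 mm across, 65 mm high; origin at the centre of its underside
- brush: bystander: loose brush, 200 mm long, lying on the table; it lies along its own x, handle to -x

How it is judged:
On the way:
1. the fingers push up on the underside of the lip and have raised the window by more than 30 mm (distance of lip_edge from where it was at the start of the episode above 0.03 m and contact force between the fingers and sash_c5 above 0.3 N), for 0.1 s.
At the end, for the whole second after the job is handed in: the window stands still with its lip level with the pointer, within 10 mm measured along the rails, and the pointer is where it was (within 6 mm) (z of lip_edge in the frame of mark between -0.01 and 0.01 m and velocity of joint sash between -0.01 and 0.01 m/s and distance of mark from where it was at the start of the episode below 0.006 m); the robot touches nothing.
It fails at once if the lip is pinched between the fingers (pressed from above and from below at once) (contact force between the fingers and sash_c5 above 2 N and contact force between the fingers and sash_c6 above 2 N).
It fails at once if the pointer is shifted by more than 6 mm (distance of mark from where it was at the start of the episode above 0.006 m).
It fails at once if the pipe is lifted or moved by more than 25 mm (distance of pipe from where it was at the start of the episode above 0.025 m).
It fails at once if the tin is lifted or moved by more than 25 mm (distance of tin from where it was at the start of the episode above 0.025 m).
It fails at once if the brush is lifted or moved by more than 25 mm (distance of brush from where it was at the start of the episode above 0.025 m).
It also fails if it takes over 42 s, if anything falls off the work surface, if the arm or the gripper's body presses on something with over 40 N, if the wrist force passes 120 N, or if a joint passes its speed limit or range.

## Working session

There is one attempt and no reset: what is moved stays moved. The work goes in short steps, Python scripts to look and compute and a tool call to move; the robot and the scene stay as the last step left them, time stands still between calls to the robot, and variables do not carry over. Pictures are saved under pics/ and viewed, at most 10 in all, crops included, and the job is handed in when it is done.

Besides the shell and the picture viewer there is one more tool, called after "Request:" as name(argument=value, ...) on one line, values as JSON. drive_tool: Moves the arm, as the interface text tells. Its arguments: {"type":"object","properties":{"motion":{"type":"array","items":{"type":"number"}},"squeeze":{"type":"number"}},"required":["motion"]}

```bash
mkdir -p pics; ls
python3 - <<'E'
from cell import *
import cv2,numpy as np
s=get_state();print(s['time'],s['eef_pos'],s['orientation'],s['finger_gap'])
for n in("side","top"):
    p=snapshot(n);cv2.imwrite(f'pics/{n}0.png',p['pixels'])
    print(n,p['fx'],np.round(p['R'],3).tolist(),p['t'])
    for q in("guard","lip_edge","mark","pipe","tin","brush"):
        print(q,[(np.round(d['position'],3),round(d['conf'],2)) for d in landmark_of(p,q)[:3]])
E
```

```text
pics
0.0 [ 0.25528016 -0.59750582  0.40343121] [-3.07573015e+00 -6.29544987e-01  3.33833478e-04] 0.08589099711623667
side 534.0168546883186 [[-0.89, -0.456, 0.009], [-0.331, 0.632, -0.701], [0.314, -0.627, -0.713]] [0.3895038  0.30612981 1.2805681 ]
guard [(array([ 0.481,  0.039, -0.002]), 0.63)]
lip_edge [(array([0.524, 0.045, 0.15 ]), 0.64)]
mark [(array([ 0.627, -0.182,  0.26 ]), 0.68)]
pipe [(array([ 0.422, -0.153,  0.   ]), 0.88)]
tin [(array([0.368, 0.251, 0.002]), 0.7)]
brush [(array([ 0.488, -0.402, -0.003]), 0.61)]
top 484.8525461822225 [[-0.012, -1.0, -0.016], [-0.995, 0.013, -0.099], [0.099, 0.015, -0.995]] [-0.07795519  0.4673976   1.15305646]
guard [(array([ 0.485,  0.038, -0.001]), 0.98)]
lip_edge [(array([0.53 , 0.042, 0.151]), 0.63)]
mark [(array([ 0.623, -0.18 ,  0.264]), 0.9)]
pipe [(array([ 0.42 , -0.156,  0.   ]), 0.43)]
tin [(array([0.373, 0.249, 0.   ]), 0.61)]
brush [(array([ 0.489, -0.404,  0.002]), 0.96)]
```

View pics/side0.png

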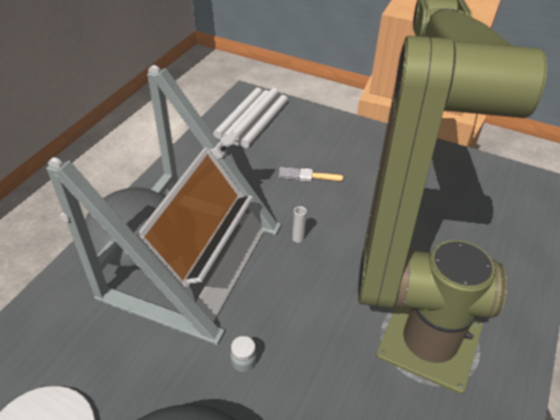

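View pics/top0.png

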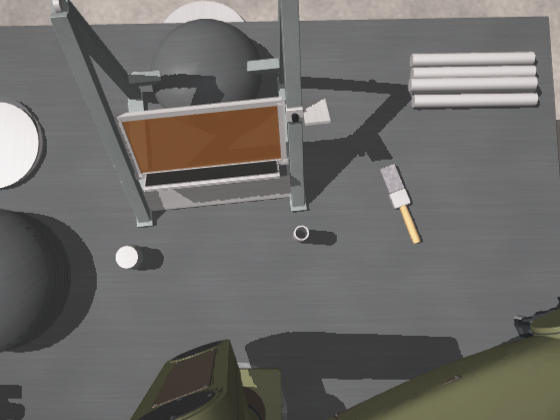

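The side and top views agree. The guard is yawed about +5.6° (its left foot, top px (145,225), is nearer than its right, (298,210)). The pointer is at (310,112), and the pipe, tin and brush are clear of the lip's middle. The tool always points straight down, so a finger side has to bear on the lip's lower front edge and follow the rail direction. Next I'll work out those numbers.

```bash
cat > h.py <<'E'
from cell import *
import numpy as np
from scipy.spatial.transform import Rotation as Ro
th=0.611
def lm(q,n=2):
    r=[]
    for _ in range(n):
        for c in("side","top"):
            d=landmark_of(snapshot(c),q)
            if d and d[0]['conf']>.4:r.append(d[0]['position'])
    return np.array(r)
def axes(yaw):
    c,s=np.cos(yaw),np.sin(yaw);X=np.array([c,s,0]);Y=np.array([-s,c,0]);Z=np.array([0,0,1.])
    return X,Y,np.sin(th)*X+np.cos(th)*Z,-np.cos(th)*X+np.sin(th)*Z
def totool(dw):
    return np.round(Ro.from_rotvec(get_state()['orientation']).inv().apply(dw),4)
E
python3 - <<'E'
from h import *
G,L,M=[lm(q) for q in("guard","lip_edge","mark")]
for a in(G,L,M):print(np.round(a,4).tolist())
G,L,M=[np.median(a,0) for a in(G,L,M)]
from scipy.optimize import least_squares
def f(p):
    X,Y,u,n=axes(p[3]);g=p[:3]
    return np.r_[g-G,g+p[4]*u+p[6]*n-L,g+p[5]*u+p[7]*n-.232*Y-M]
p=least_squares(f,[*G,.1,.15,.28,.05,.05]).x
print(np.round(p,4),'rise',p[5]-p[4])
s=get_state();R=Ro.from_rotvec(s['orientation']).as_matrix();print(R.round(4).tolist(),np.degrees(np.arctan2(R[1,0],R[0,0])),np.degrees(p[3]))
X,Y,u,n=axes(p[3]);lip=p[:3]+p[4]*u+p[6]*n;print('lip',lip)
tgt=lip-.08*X;tgt[2]=s['eef_pos'][2];print(tgt,totool(tgt-s['eef_pos']))
E
```

```text
[[0.4831, 0.0405, 0.0001], [0.485, 0.0388, 0.002], [0.4821, 0.0368, -0.0007], [0.4854, 0.0365, 0.0031]]
[[0.524, 0.0453, 0.151], [0.5312, 0.0414, 0.1507], [0.5247, 0.0437, 0.1483], [0.5299, 0.0419, 0.1519]]
[[0.6257, -0.1831, 0.2622], [0.6238, -0.181, 0.2599], [0.6265, -0.1834, 0.2618]]
[0.484  0.0384 0.001  0.0819 0.1477 0.2842 0.0503 0.0487] rise 0.13654161345284963
[[0.9196, 0.3929, 0.0], [0.3929, -0.9196, -0.0], [0.0, 0.0001, -1.0]] 23.135577425748433 4.69006257757664
lip [0.52737185 0.0419242  0.15085   ]
[0.44763973 0.03538295 0.40474995] [ 0.4256 -0.5066 -0.    ]
```

Request:
drive_tool(motion=[0.01,0.03,-0.036,0,2,0.01,0.06,-0.072,0,6,0.01,0.09,-0.108,0,10,0.01,0.12,-0.144,0,14,0.01,0.15,-0.18,0,18,0.01,0.18,-0.216,0,18,0.01,0.21,-0.252,0,18,0.01,0.24,-0.288,0,18,0.01,0.27,-0.324,0,18,0.01,0.3,-0.36,0,18])

```text
time: 2.9
eef_pos: [0.3897, -0.147, 0.4051]
orientation: [3.138, 0.14, 0.002]
contact_force: [1.1, 0.0, -0.0]
finger_gap: 0.0101
gripper_force: 0.0
```

Run:
```python
from h import *
s=get_state();print(s['time'],s['eef_pos'],s['finger_gap'],Ro.from_rotvec(s['orientation']).as_matrix().round(3).tolist())
print(totool(np.array([.4476,.0354,.4048])-s['eef_pos']))
```

```text
2.9 [ 0.38972495 -0.14697044  0.40512296] 0.010068812403502908 [[0.996, 0.089, 0.001], [0.089, -0.996, -0.001], [0.001, 0.001, -1.0]]
[ 0.0739 -0.1765  0.0003]
```

Request:
drive_tool(motion=[0.01,0.018,-0.044,0,0,0.01,0.037,-0.088,0,0,0.01,0.055,-0.132,0,0,0.01,0.07,-0.176,0,0,0.01,0.07,-0.176,0.04,0,0.01,0.07,-0.176,0.08,0,0.01,0.07,-0.176,0.11,0,0.01,0.07,-0.176,0.11,0])

```text
time: 3.7
eef_pos: [0.4417, 0.0331, 0.2899]
orientation: [-3.137, -0.142, 0.015]
contact_force: [0.6, -0.4, 0.6]
finger_gap: 0.0101
gripper_force: 0.0
```

Run:
```python
from h import *
import cv2
s=get_state();print(s['time'],s['eef_pos'],s['contact_force'])
p=snapshot("side");cv2.imwrite('pics/side1.png',cv2.resize(p['pixels'][120:320,100:360],None,fx=3,fy=3))
```

```text
3.7 [0.44171048 0.03311364 0.28993981] [ 0.64300154 -0.36186124  0.62454055]
```

View pics/side1.png

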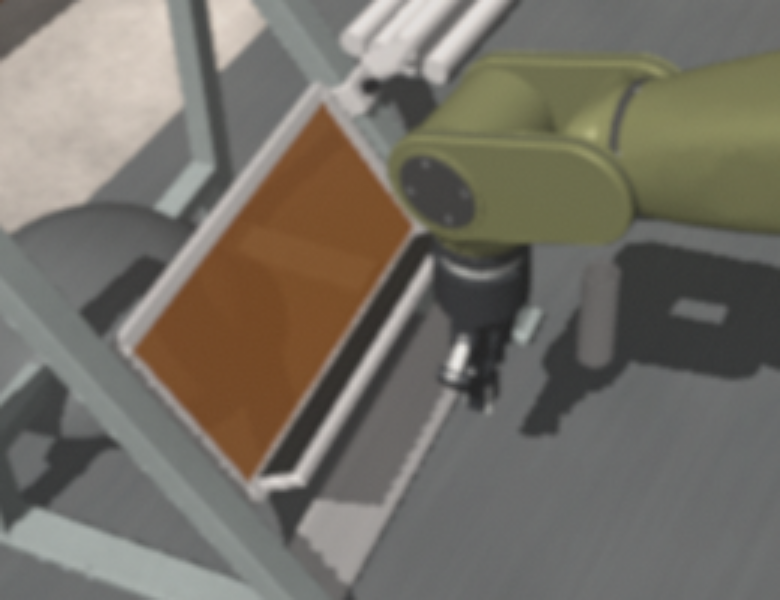

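The gripper (crop px ~(480,370)) hangs clear in front of the lip, with its tip below lip height. Next I'll approach until it touches.

Request:
drive_tool(motion=[0.01,0.02,0,0,0,0.01,0.04,0,0,0,0.01,0.052,0,0,0,0.01,0.058,0,0,0,0.01,0.062,0,0,0,0.01,0.066,0,0,0,0.01,0.07,0,0,0,0.01,0.07,0,0,0])

```text
time: 4.55
eef_pos: [0.5131, 0.039, 0.2946]
orientation: [3.138, 0.141, -0.004]
contact_force: [-2.9, 0.0, 2.1]
finger_gap: 0.01
gripper_force: 2.0
```

Request:
drive_tool(motion=[0.01,0.002,0,-0.004,0,0.01,0.005,0,-0.009,0,0.01,0.009,0,-0.014,0,0.01,0.012,0,-0.018,0,0.01,0.015,0,-0.022,0,0.01,0.018,0,-0.026,0,0.01,0.018,0,-0.026,0])

```text
time: 5.25
eef_pos: [0.5316, 0.0407, 0.3221]
orientation: [-3.138, -0.141, 0.002]
contact_force: [-7.0, -0.5, 4.0]
finger_gap: 0.01
gripper_force: 3.8
```

Run:
```python
from h import *
import cv2
s=get_state();print(s['time'],s['eef_pos'],s['contact_force'],s['gripper_force'])
print(lm("lip_edge",1).round(4).tolist())
p=snapshot("side");cv2.imwrite('pics/side2.png',cv2.resize(p['pixels'][120:320,100:360],None,fx=3,fy=3))
```

```text
5.25 [0.5315721  0.04071541 0.32214648] [-6.99265463 -0.48270737  4.01581445] 3.8049484603106976
[[0.5444, 0.0477, 0.1767]]
```

View pics/side2.png

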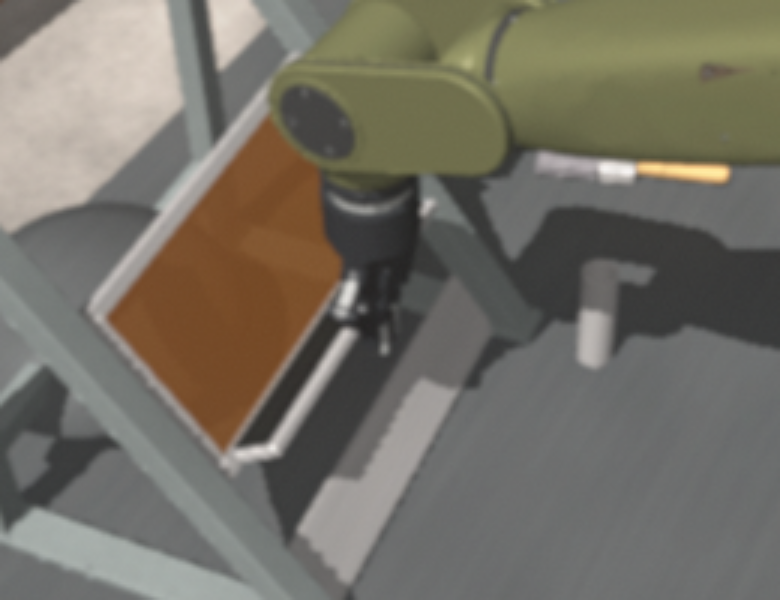

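The window follows: the lip has risen about 30 mm and the fingertips at px (385,345) sit just under its front edge. I'll keep going along the rails.

Request:
drive_tool(motion=[0.01,0.004,0,-0.006,0,0.01,0.009,0,-0.013,0,0.01,0.014,0,-0.02,0,0.01,0.019,0,-0.027,0,0.01,0.024,0,-0.034,0,0.01,0.029,0,-0.041,0,0.01,0.034,0,-0.048,0,0.01,0.039,0,-0.055,0,0.01,0.043,0,-0.061,0,0.01,0.043,0,-0.061,0])

```text
time: 6.5
eef_pos: [0.5746, 0.0446, 0.3841]
orientation: [-3.138, -0.141, -0.0]
contact_force: [-7.5, 0.2, 5.9]
finger_gap: 0.0102
gripper_force: 3.6
```

Run:
```python
from h import *
import cv2
s=get_state();print(s['time'],s['eef_pos'],s['contact_force'],s['gripper_force'])
X,Y,u,n=axes(.086)
L=lm("lip_edge",2);M=lm("mark",1);print(L.round(4).tolist(),M.round(4).tolist())
L0=np.array([.5274,.0419,.1508]);M0=np.array([.6257,-.182,.2615])
print((L-L0)@u,(L-M0)@u,(L-M0)@n)
p=snapshot("side");cv2.imwrite('pics/side3.png',cv2.resize(p['pixels'][100:300,100:360],None,fx=3,fy=3))
```

```text
6.5 [0.57455544 0.04461707 0.38406672] [-7.51190701  0.2476646   5.85459934] 3.617291897535324
[[0.5838, 0.0504, 0.2392], [0.5882, 0.0513, 0.2404]] [[0.626, -0.1818, 0.2619]]
[0.10506141 0.10860355] [-0.0307622  -0.02722007] [0.005049   0.00208349]
```

View pics/side3.png

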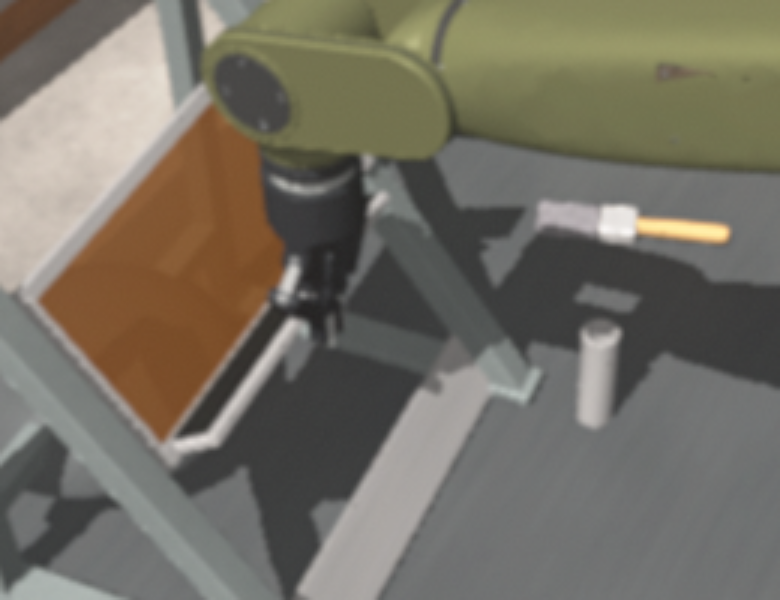

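The lip is about 28 mm short of the pointer, with contact still good and the bystanders untouched.

Request:
drive_tool(motion=[0.01,0.003,0,-0.004,0,0.01,0.006,0,-0.009,0,0.01,0.01,0,-0.014,0,0.01,0.013,0,-0.018,0,0.01,0.015,0,-0.021,0,0.01,0.016,0,-0.023,0,0.01,0.016,0,-0.023,0])

```text
time: 7.85
eef_pos: [0.5901, 0.046, 0.4063]
orientation: [-3.138, -0.141, 0.001]
contact_force: [-6.8, -0.3, 3.3]
finger_gap: 0.0103
gripper_force: 3.6
```

Request:
drive_tool(motion=[0.01,-0.003,0,0,0,0.01,-0.012,0,0,0,0.01,-0.03,0,0,0,0.01,-0.06,0,0,0,0.01,-0.1,0,0,0,0.01,-0.14,0,0,0,0.01,-0.16,0,0,0,0.01,-0.16,0,0,0])

```text
time: 8.65
eef_pos: [0.4289, 0.0316, 0.4052]
orientation: [3.138, 0.14, 0.004]
contact_force: [0.5, -0.4, 0.4]
finger_gap: 0.0102
gripper_force: 0.0
```

Run:
```python
from h import *
import cv2
s=get_state();print(s['time'],s['eef_pos'],s['contact_force'])
X,Y,u,n=axes(.084)
L=lm("lip_edge",3);M=lm("mark",3);print(L.round(4).tolist(),M.round(4).tolist())
M0=M.mean(0)
print((L-M0)@u,(L-M0)@n,(L-M0)@Y)
for c in("side","top"):
    p=snapshot(c);cv2.imwrite(f'pics/{c}4.png',cv2.resize(p['pixels'][40:240,90:350],None,fx=3,fy=3))
```

```text
8.65 [0.42893817 0.03155102 0.40518189] [ 0.51734873 -0.42136415  0.43818868]
[[0.6003, 0.0525, 0.2584], [0.6072, 0.0472, 0.2621], [0.6061, 0.0538, 0.2593], [0.6045, 0.0493, 0.263], [0.6027, 0.0522, 0.2615], [0.6041, 0.0476, 0.2651]] [[0.626, -0.1843, 0.2584], [0.624, -0.1817, 0.2627], [0.627, -0.1819, 0.2611], [0.626, -0.1835, 0.2688], [0.628, -0.1828, 0.2584], [0.6247, -0.182, 0.2641]]
[-0.00649573  0.00022422 -0.00238034 -0.00048102 -0.00259904  0.00092854] [ 0.00256322 -0.0005816  -0.00174368  0.00199411  0.00240342  0.00364215] [0.23652277 0.23066254 0.23733156 0.23298167 0.23602246 0.23132122]
```

View pics/side4.png

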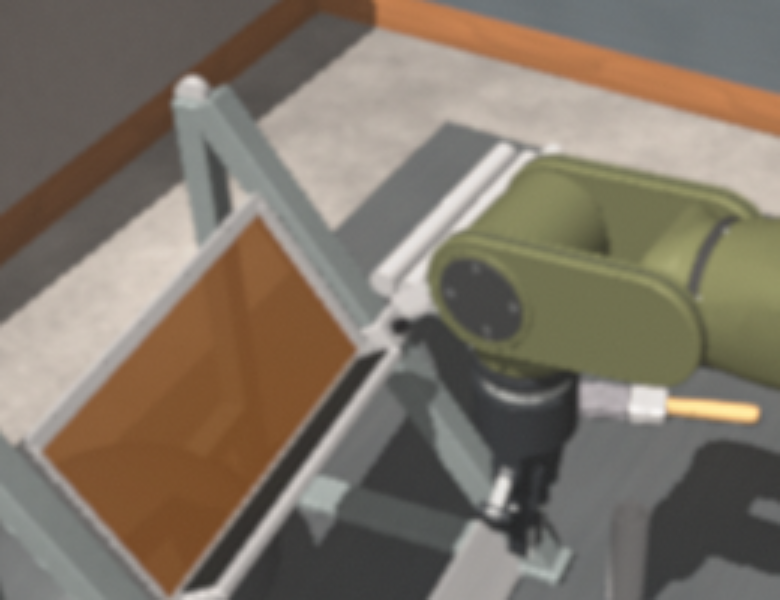

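View pics/top4.png

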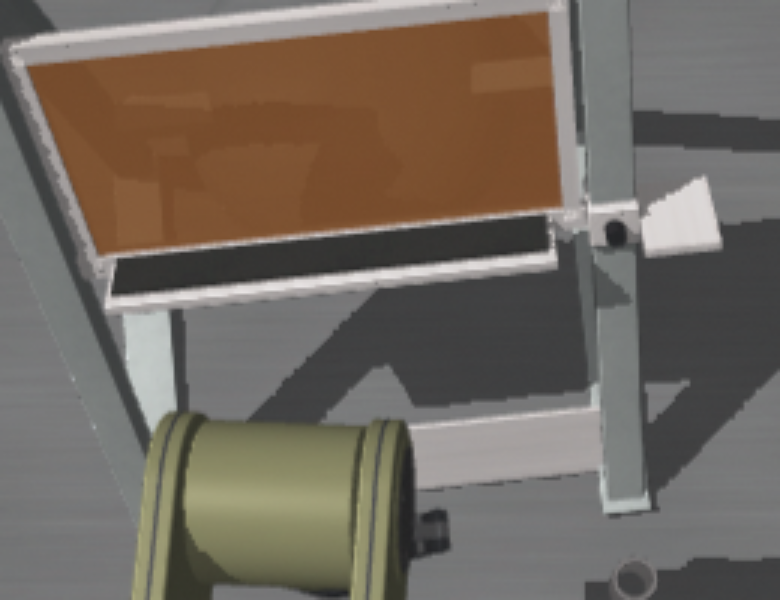

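In the top view the lip's front edge, extended, runs from (110,297) through (555,262) to about (720,249). That meets the pointer's front edge at (645,255) to (720,245). The networks give an offset of about -2 mm, and the arm is clear.

```bash
python3 -c "
from cell import *
print(job_done())"
```

```text
the job is handed in; nothing more can be done
None
```

I pushed the window up until its lip was about 2 mm below the pointer by camera (10 mm allowed), then drew the fingers back clear and handed the job in at about 10 s; no verdict came back.

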